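# Weigh two couplings and tray the solid one

## Robot

A 7-joint arm with a two-finger parallel gripper is mounted at the origin on a cart in front of the work surface, level with it; the furniture and walls round the work are solid. World frame = base frame: x ahead of the robot, y to its left, z up, the work surface at z = 0. Lengths are in m, angles in rad, forces in N, time in s.
With the tool pointing down it reaches from about 0.4 to 0.85 m from the base axis. Payload 4.5 kg.
Tool frame: the origin (TCP) lies on the centre line of the jaws, within the pads' length; the fingertips stand r.tcp_to_tips ahead of it and the grasp point (between the pads) lies 11 mm behind it (r.tcp_to_tips is the distance from the TCP to the fingertips, in m); y points along the fingers, x is the direction in which the jaws open and shut, and the axes are right-handed (so a half turn about y gives the same grasp; the last joint's range is limited). The gripper opens to 88 mm and grips with 3 to 60 N. Pads are 18 mm wide; open, the fingers measure 123 mm over their backs; the gripper's body (75 mm by 187 mm) begins 45 mm behind the grasp point.
Start: joints at [-1.178, 0.689, -0.195, 1.565, 0.157, 0.902, -0.215], TCP at [0.219, 0.585, 0.247] pointing down, gripper open.
Joint ranges: [-3.01, 3.01], [-0.46, 2.08], [-1.47, 1.51], [0.13, 2.56], [-1, 4.14], [0.04, 2.09], [-2.66, 2.66]. Speed limits (rad/s): [2.57, 2.57, 3.14, 3.14, 3.14, 3.14, 3.14].

## Interface

Orientations are given as a unit quaternion [x, y, z, w].
In Python, from plant import r gives the robot as it stands. The module is installed in compiled form; this text tells all that it offers.
- The arm moves only by the shell command python3 -m inch 'ROWS' [OPENING] [FORCE]. ROWS is text: rows parted by semicolons, each of 4 numbers parted by spaces: the shift along the tool's x, y, z in mm, then the turn about the tool's y in degrees. In form: x y z spin; .... A call has 1 to 10 rows; each row is the pose to reach, as a shift and turn from the pose commanded when the call began, along the tool's axes at that moment; what a row does not reach only later rows make up. A row lasts 1/10 s, in which the tool goes at most 50 mm and 8.59 degrees, less where a joint would pass 70% of its speed; a pose out of reach is approached as far as the arm can. A call with a gripper value outside its range is refused whole. OPENING is the gripper command: -1 is shut, 1 is fully open, values between are in proportion, set as the call begins (- or left out, the last holds). The fingers move at their own pace and stop on an object; FORCE is the grip in N (left out, the last holds). Time passes only in rows, so rows that repeat a pose let the fingers close. It gives the time, the measured TCP pose, the force and the opening at its end, in the units of the state.
- r.get_state(): the state, without advancing time (a new reading comes with each control period).
- r.snapshot(name): name is "scene" or "top"; returns a dict with "frame" (384x512x3 uint8, red, green, blue), "intrinsics" (3x3 intrinsics, pixels), "R" (3x3) and "t" (3): a world point X has camera coordinates R X + t. Camera axes: x right, y down, z forward; pixel columns grow to the right and rows downward; lengths in m; the calibration is good to about 2 mm. A picture is of the moment at which its call begins. There is no depth.
- r.finish_job(): hands the job in, once; it reports no verdict.
Trained networks look in the newest picture that a camera, given by its name, has taken for a name from the list of things; names that differ only in an ending like _2 or _b are one class to them, and where a whole thing is asked for, a point or a joint stands for the part that bears it (a point fixed in the world has none). Each returns a list of dicts, best first, with "p" (0 to 1); they miss things now and then, are a little off and sometimes report something else, mostly with a low value. They report only what shows in the picture. A call takes as long as a camera call. They do not tell look-alikes from the thing itself.
- r.trace(camera, name): "region" (384x512 bool, what is visible of it) and "centre" ([row, column] in pixels, amid what is visible of it).
- r.tip_of(camera, name): "centre" ([row, column] in pixels: a listed point, or the origin of a listed thing).
The state is a dict: "clock": time; "q": joint angles; "qd": joint speeds; "joint_torque": joint torques, N m; "tool_pos": TCP position; "eef_rot": TCP orientation; "contact_force": force on the tool from outside, world axes, zero at the start; "moment": the same for the moment, N m; "opening": opening from 0.0 (shut) to 1.0 (fully open).
Only numpy, scipy, OpenCV 4.12 (cv2) and the standard library are available. Lean on these libraries where they do the work, as an engineer would, in place of code of your own. Each camera call takes 0.05 s, during which the arm holds its last target.

## Task

Two couplings that look alike stand on the near side of the little pan balance, towards the robot; one is solid, the other hollow. Stand one on each pan, let go and see which is heavier; then stand the heavier one upright in the shallow grey tray and leave the lighter one standing on its pan.

Things in the scene. Friction and masses are not known exactly. Their poses are not given: they have to be found in the camera images.
- coupling_a: white coupling shaped like a small castle tower, 33 mm across, 46 mm tall, upright on the green table on the robot's side of the balance; origin at the centre of its underside, z up along its axis. Grasp across the body about 28 mm up. Looks the same as coupling_b; one of the two weighs 0.14 to 0.2 kg, the other 0.08 to 0.11 kg.
- coupling_b: white coupling shaped like a small castle tower, 33 mm across, 46 mm tall, upright on the green table on the robot's side of the balance; origin at the centre of its underside, z up along its axis. Grasp across the body about 28 mm up. Looks the same as coupling_a; one of the two weighs 0.14 to 0.2 kg, the other 0.08 to 0.11 kg.
- balance: low equal-arm balance, fixed; grey base, beam along its y axis, two round steel pans. Origin at the centre of the base's underside, z up. Pan centres at y = +75 and -75 mm, x = 0; floor 64 mm across, rim 3 mm high; pans stay level. Pan floors are 42 mm above the table when empty; the loaded or heavier side sinks to 31 mm, the other rises to 53 mm, within a second. Middle posts 44 mm tall.
- tray: shallow square plastic tray, 80 x 80 mm, rim 9 mm high, walls and floor 3 mm thick, fixed on the table at one end of the balance (the tape roll lies at the other); origin at the centre of its underside, z up, sides along its x and y.
Not all that is in view belongs to the job. Leave any blue or red look-alike of the coupling_b alone.

How it is judged:
On the way:
1. one coupling stands released and upright on each pan, and the balance has swung to its stop towards the heavier ((((x of coupling_a in the frame of balance between -0.022 and 0.022 m and y of coupling_a in the frame of balance between 0.053 and 0.097 m and z of coupling_a in the frame of balance between 0.024 and 0.06 m) and (x of coupling_b in the frame of balance between -0.022 and 0.022 m and y of coupling_b in the frame of balance between -0.097 and -0.053 m and z of coupling_b in the frame of balance between 0.024 and 0.06 m)) or ((x of coupling_a in the frame of balance between -0.022 and 0.022 m and y of coupling_a in the frame of balance between -0.097 and -0.053 m and z of coupling_a in the frame of balance between 0.024 and 0.06 m) and (x of coupling_b in the frame of balance between -0.022 and 0.022 m and y of coupling_b in the frame of balance between 0.053 and 0.097 m and z of coupling_b in the frame of balance between 0.024 and 0.06 m))) and ((z of coupling_a in the frame of balance below 0.036 m and z of coupling_b in the frame of balance above 0.048 m) or (z of coupling_b in the frame of balance below 0.036 m and z of coupling_a in the frame of balance above 0.048 m)) and angle between each of coupling_a, coupling_b's own z axis and vertical below 0.17 rad and linear speed of each of coupling_a, coupling_b below 0.02 m/s and contact force between the fingers and coupling_a below 0.05 N and contact force between the fingers and coupling_b below 0.05 N), for 0.3 s.
At the end, for the whole second after the job is handed in: The heavier coupling (it presses on the tray with more than 1.25 N) stands upright (within 10 degrees) on the floor of the tray, its centre within 30 mm of the tray's centre along each side; the lighter one stands upright within about 20 mm of the centre of a pan; both at rest and released (((x of coupling_a in the frame of tray between -0.03 and 0.03 m and y of coupling_a in the frame of tray between -0.03 and 0.03 m and z of coupling_a in the frame of tray between -0.002 and 0.008 m and contact force between coupling_a and tray above 1.25 N and ((x of coupling_b in the frame of balance between -0.022 and 0.022 m and y of coupling_b in the frame of balance between 0.053 and 0.097 m and z of coupling_b in the frame of balance between 0.024 and 0.06 m) or (x of coupling_b in the frame of balance between -0.022 and 0.022 m and y of coupling_b in the frame of balance between -0.097 and -0.053 m and z of coupling_b in the frame of balance between 0.024 and 0.06 m))) or (x of coupling_b in the frame of tray between -0.03 and 0.03 m and y of coupling_b in the frame of tray between -0.03 and 0.03 m and z of coupling_b in the frame of tray between -0.002 and 0.008 m and contact force between coupling_b and tray above 1.25 N and ((x of coupling_a in the frame of balance between -0.022 and 0.022 m and y of coupling_a in the frame of balance between 0.053 and 0.097 m and z of coupling_a in the frame of balance between 0.024 and 0.06 m) or (x of coupling_a in the frame of balance between -0.022 and 0.022 m and y of coupling_a in the frame of balance between -0.097 and -0.053 m and z of coupling_a in the frame of balance between 0.024 and 0.06 m)))) and angle between each of coupling_a, coupling_b's own z axis and vertical below 0.17 rad and linear speed of each of coupling_a, coupling_b below 0.02 m/s and contact force between the fingers and coupling_a below 0.05 N and contact force between the fingers and coupling_b below 0.05 N); the robot touches nothing.
It also fails if it takes over 64 s, if anything falls off the work surface, if the arm or the gripper's body presses on something with over 40 N, if the wrist force passes 120 N, or if a joint passes its speed limit or range.

## Working session

There is one attempt and no reset: what is moved stays moved. The work goes in short steps, Python scripts to look and compute and a shell command to move; the robot and the scene stay as the last step left them, time stands still between calls to the robot, and variables do not carry over. Pictures are saved under pics/ and viewed, and the job is handed in when it is done.

```bash
mkdir -p pics; cat > h.py <<'E'
import numpy as np, cv2
from plant import r
def snap(c,name=None):
    s=r.snapshot(c)
    if name: cv2.imwrite(f'pics/{name}.png',cv2.cvtColor(s['frame'],cv2.COLOR_RGB2BGR))
    return s
def at_z(s,rc,z):
    K=np.array(s['intrinsics']);R=np.array(s['R']);t=np.array(s['t'])
    d=R.T@np.linalg.inv(K)@np.array([rc[1],rc[0],1.]);c=-R.T@t
    return c+d*(z-c[2])/d[2]
def proj(s,X):
    p=np.array(s['intrinsics'])@(np.array(s['R'])@np.array(X)+np.array(s['t']));return p[1]/p[2],p[0]/p[2]
E
python3 - <<'E'
from h import *
st=r.get_state(); print(st['clock'],st['tool_pos'],st['eef_rot'],st['opening'],r.tcp_to_tips)
for c in('scene','top'):
    s=snap(c,c+'0')
    print(c, 'cam',-np.array(s['R']).T@s['t'])
    for n in('coupling_a','balance','tray'):
        for d in r.tip_of(c,n): print(n,'tip',round(d['p'],2),np.round(d['centre'],1),np.round(at_z(s,d['centre'],0),3))
        for d in r.trace(c,n): print(n,'tr',round(d['p'],2),np.round(d['centre'],1),d['region'].sum(),np.round(at_z(s,d['centre'],0.02),3))
E
```

```text
0.0 [0.21930681 0.58460641 0.24590833] [ 0.58159093  0.40227791 -0.40327692 -0.58076862] 0.9948768723457282 0.008
scene cam [ 0.16425856 -0.4281457   0.58203949]
coupling_a tip 0.9 [237.9 190.9] [0.36  0.127 0.   ]
coupling_a tip 0.84 [182.2 227.1] [0.509 0.251 0.   ]
coupling_a tip 0.82 [200.7 210. ] [0.444 0.211 0.   ]
coupling_a tip 0.78 [212.4 340.6] [0.669 0.032 0.   ]
coupling_a tip 0.66 [237.4 234.8] [0.436 0.083 0.   ]
coupling_a tr 0.96 [229.2 188.2] 419 [0.359 0.133 0.02 ]
coupling_a tr 0.9 [204.  342.4] 342 [0.673 0.035 0.02 ]
coupling_a tr 0.86 [193.3 207.6] 324 [0.442 0.214 0.02 ]
coupling_a tr 0.65 [230.2 231.7] 360 [0.431 0.086 0.02 ]
coupling_a tr 0.64 [173.6 225. ] 285 [0.509 0.259 0.02 ]
balance tip 0.87 [201.4 285.4] [0.587 0.123 0.   ]
balance tr 0.82 [196.9 285.3] 1921 [0.581 0.117 0.02 ]
tray tip 0.65 [201.2 285. ] [0.587 0.124 0.   ]
tray tip 0.56 [159.  235.4] [0.573 0.326 0.   ]
tray tr 0.74 [155.5 235.8] 667 [0.568 0.313 0.02 ]
top cam [0.40104606 0.14460574 0.96515294]
coupling_a tip 0.78 [195.2 203.4] [0.508 0.251 0.   ]
coupling_a tip 0.72 [229.5 286.8] [0.435 0.086 0.   ]
coupling_a tip 0.61 [113.1 309. ] [0.672 0.033 0.   ]
coupling_a tip 0.55 [228.7 225.6] [0.44  0.208 0.   ]
coupling_a tip 0.55 [269.1 268.4] [0.358 0.125 0.   ]
coupling_a tr 0.73 [232.1 287.3] 251 [0.429 0.086 0.02 ]
coupling_a tr 0.71 [269.1 268.2] 217 [0.359 0.125 0.02 ]
coupling_a tr 0.68 [105.8 309.5] 294 [0.681 0.034 0.02 ]
coupling_a tr 0.65 [196.3 200.3] 261 [0.504 0.255 0.02 ]
coupling_a tr 0.53 [229.2 223.2] 230 [0.438 0.211 0.02 ]
balance tip 0.87 [155.7 265.9] [0.585 0.123 0.   ]
balance tr 0.95 [156.  266.5] 3475 [0.581 0.123 0.02 ]
tray tip 0.78 [161.5 160.9] [0.579 0.337 0.   ]
tray tr 0.64 [156.8 160.2] 1614 [0.585 0.334 0.02 ]
```

View pics/scene0.png

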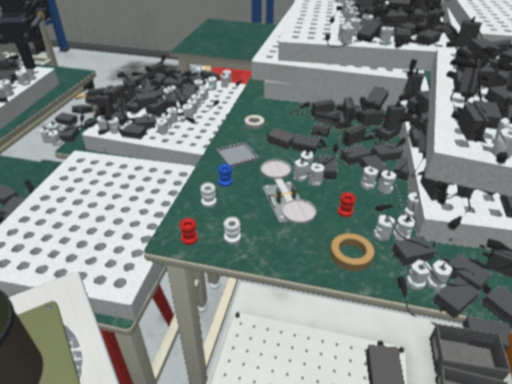

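View pics/top0.png

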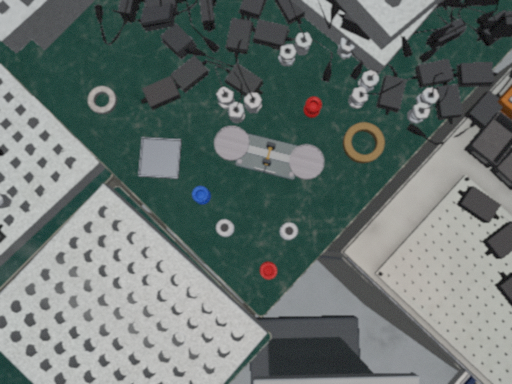

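```bash
python3 - <<'E'
import cv2,numpy as np
a=cv2.imread('pics/scene0.png')[140:270,160:370]; b=cv2.imread('pics/top0.png')[80:300,120:340]
cv2.imwrite('pics/cropA.png',np.vstack([cv2.resize(a,(484,300),interpolation=3)]))
cv2.imwrite('pics/cropB.png',cv2.resize(b,(594,594),interpolation=3))
E
```

```text
(no output)
```

View pics/cropA.png

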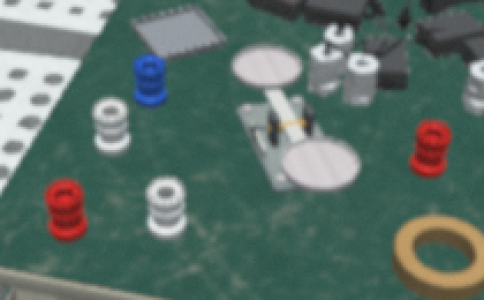

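View pics/cropB.png

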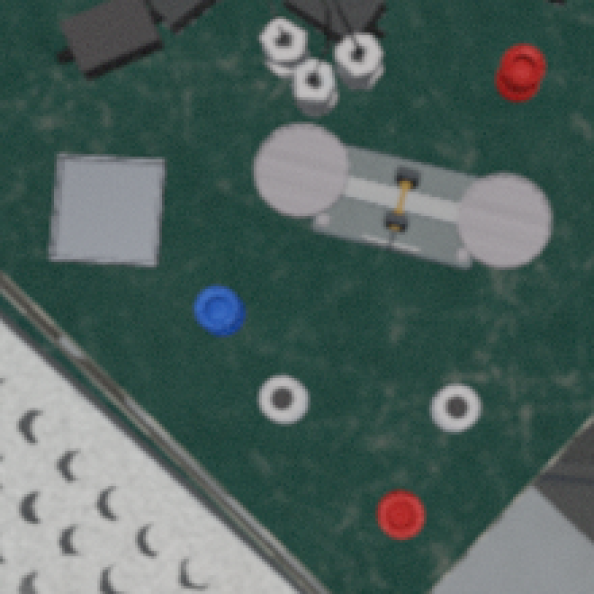

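The balance is at scene (285,197), with pans at top (231,143) and (307,162). The tray is at top (160,157).

What could be taken for a coupling (scene pixels, col,row):
- White at (208,194) and (232,230).
- Red at (188,230) and (346,204).
- Blue at (225,174).
- White clutter behind the balance at (305,165).

I choose the two white ones on the robot's side, at top (225,228) and (289,231). The crops confirm they are white towers.

```bash
cat >> h.py <<'E'
from scipy.spatial.transform import Rotation as Ro
def loc(target):
    st=r.get_state();R=Ro.from_quat(st['eef_rot']).as_matrix()
    return R.T@(np.array(target)-st['tool_pos'])*1000
E
python3 - <<'E'
from h import *
st=r.get_state(); print(np.round(Ro.from_quat(st['eef_rot']).as_matrix(),3))
s=snap('top')
for n,rc,z in(('W1top',(227.8,224.8),.046),('W2top',(231.1,288.9),.046),('panL',(143,231.5),.044),('panR',(161.9,307),.044)):
    print(n,np.round(at_z(s,rc,z),4))
L=at_z(s,(143,231.5),.044);Rr=at_z(s,(161.9,307),.044); print((L+Rr)/2, np.linalg.norm(L-Rr), np.degrees(np.arctan2(*(L-Rr)[1::-1])))
for n in('coupling_a','balance','tray'):
    for d in r.trace('top',n)[:5]:
        m=d['region'].astype(np.uint8);c=cv2.findContours(m,0,2)[0];c=max(c,key=cv2.contourArea)
        print(n,d['centre'],cv2.minAreaRect(c))
        if n=='tray':
            b=cv2.boxPoints(cv2.minAreaRect(c)); print([np.round(at_z(s,p[::-1],.005),3) for p in b], at_z(s,b.mean(0)[::-1],.006))
s2=snap('scene')
# scene check of pans via ellipse by colour: project predicted points
im=s2['frame'].copy()
for X in [L,Rr]:
    for a in np.linspace(0,6.28,40):
        p=proj(s2,X+.034*np.array([np.cos(a),np.sin(a),0])); im[int(round(p[0])),int(round(p[1]))]=(255,0,0)
for X in [at_z(s,(227.8,224.8),.046),at_z(s,(231.1,288.9),.046)]:
    for a in np.linspace(0,6.28,40):
        p=proj(s2,X+.0165*np.array([np.cos(a),np.sin(a),0])); im[int(round(p[0])),int(round(p[1]))]=(255,0,255)
        p=proj(s2,X+.0165*np.array([np.cos(a),np.sin(a),0])-[0,0,.046]); im[int(round(p[0])),int(round(p[1]))]=(255,255,0)
cv2.imwrite('pics/chk.png',cv2.resize(im[140:270,160:370,::-1],(800,495),interpolation=0))
E
```

```text
[[ 0.351  0.    -0.936]
 [ 0.936  0.     0.351]
 [ 0.    -1.     0.   ]]
W1top [0.4395 0.2063 0.046 ]
W2top [0.4303 0.0848 0.046 ]
panL [0.6037 0.1906 0.044 ]
panR [0.5628 0.0454 0.044 ]
[0.5832591  0.11799888 0.044     ] 0.15092323394198123 74.24423601322576
coupling_a [195.0, 202.9] ((202.0000457763672, 194.5), (16.263456344604492, 13.435027122497559), 45.0)
coupling_a [269.9, 268.5] ((268.5, 270.0), (18.0, 17.0), 90.0)
coupling_a [107.0, 311.9] ((312.2931213378906, 106.51724243164062), (15.784103393554688, 20.42648696899414), 21.801406860351562)
coupling_a [228.8, 224.2] ((225.25003051757812, 227.25003051757812), (16.26345443725586, 15.55634880065918), 45.0)
coupling_a [228.8, 287.0] ((289.0, 230.0), (16.0, 16.0), 90.0)
balance [155.1, 268.2] ((269.1775817871094, 153.88104248046875), (110.84889221191406, 38.026344299316406), 13.671307563781738)
tray [158.0, 162.8] ((160.30172729492188, 156.87069702148438), (41.45774841308594, 40.57691955566406), 3.3664605617523193)
[array([0.55 , 0.381, 0.005]), array([0.633, 0.377, 0.005]), array([0.626, 0.293, 0.005]), array([0.543, 0.298, 0.005])] [0.58726029 0.33695513 0.006     ]
tray [155.7, 266.4] ((268.8016662597656, 153.7564239501953), (111.55595397949219, 37.70232009887695), 14.21585464477539)
[array([0.582, 0.236, 0.005]), array([0.657, 0.217, 0.005]), array([ 0.595, -0.001,  0.005]), array([0.521, 0.02 , 0.005])] [0.58805203 0.11763973 0.006     ]
```

View pics/chk.png

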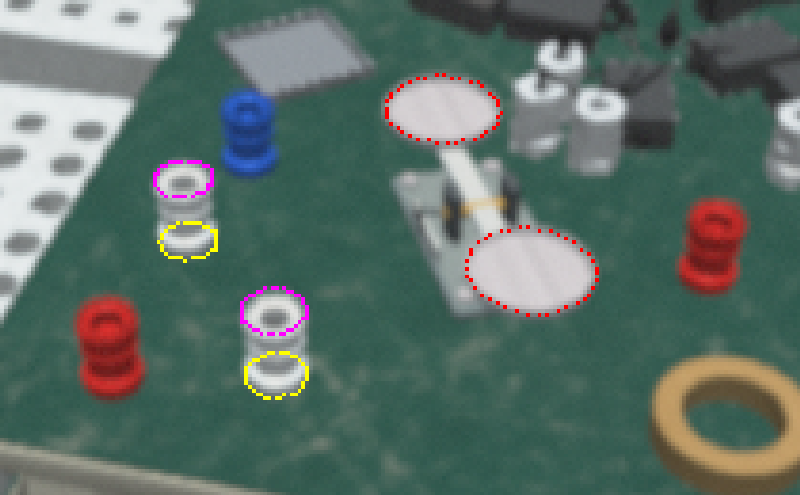

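The overlay agrees in both views: W1 (0.4395, 0.2065), W2 (0.431, 0.085), pan spacing 151 mm against the nominal 150. I use W1 first.

```bash
python3 - <<'E'
from h import *
print(np.round(loc([.4395,.2065,.12]),1),np.round(loc([.4395,.2065,.017]),1))
E
```

```text
[-277.4  126.7 -339. ] [-277.4  229.7 -339. ]
```

```bash
python3 -m inch '-31 0 -38 0;-62 0 -75 0;-92 10 -113 0;-123 25 -151 0;-154 40 -188 0;-185 60 -226 0;-216 80 -264 0;-247 100 -301 0;-277 127 -339 0;-277 127 -339 0' 1 25
python3 - <<'E'
from h import *
print(np.round(loc([.4395,.2065,.12]),1),np.round(loc([.4395,.2065,.017]),1),r.get_state()['clock'])
snap('top','t1'); s=snap('scene','s1')
E
```

```text
clock: 1.95
tool_pos: [0.4412, 0.2009, 0.118]
eef_rot: [0.584, 0.399, -0.402, -0.582]
contact_force: [-1.7, 0.8, -0.5]
opening: 1.001
[ 4.6 -2.   3.6] [  5.1 101.    3.6] 1.95
```

View pics/s1.png

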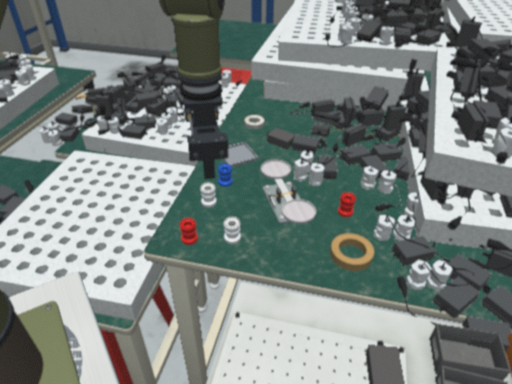

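The gripper is above W1 at scene (208,194), and the neighbours are untouched.

```bash
python3 -m inch '0 0 0 0;0 0 0 0'
python3 - <<'E'
from h import *
print(np.round(loc([.4395,.2065,.12]),1),np.round(loc([.4395,.2065,.017]),1),r.get_state()['clock'])
E
```

```text
clock: 2.25
tool_pos: [0.4391, 0.2096, 0.1205]
eef_rot: [-0.58, -0.405, 0.403, 0.581]
contact_force: [0.1, -0.6, 0.7]
opening: 0.998
[-2.7  0.5 -1.4] [ -3.  103.5  -1.4] 2.25
```

```bash
for i in 1 2 3; do python3 -m inch '0 0 0 0' | sed -n 2p; done
```

```text
tool_pos: [0.4391, 0.2091, 0.1205]
tool_pos: [0.4393, 0.2083, 0.1203]
tool_pos: [0.4394, 0.2076, 0.12]
```

```bash
python3 -m inch '0 20 0 0;0 40 0 0;0 60 0 0;0 78 0 0;0 90 0 0;0 98 0 0;0 103 0 0;0 103 0 0;0 103 0 0;0 103 0 0'
python3 - <<'E'
from h import *
print(np.round(loc([.4395,.2065,.017]),1))
snap('top','t2'); s=snap('scene'); cv2.imwrite('pics/s2.png',cv2.resize(s['frame'][130:270,140:320,::-1],(720,560)))
E
```

```text
clock: 3.55
tool_pos: [0.44, 0.207, 0.0173]
eef_rot: [-0.581, -0.403, 0.402, 0.581]
contact_force: [-0.1, -0.0, 0.2]
opening: 1.0
[-0.6  0.3  0.3]
```

View pics/s2.png

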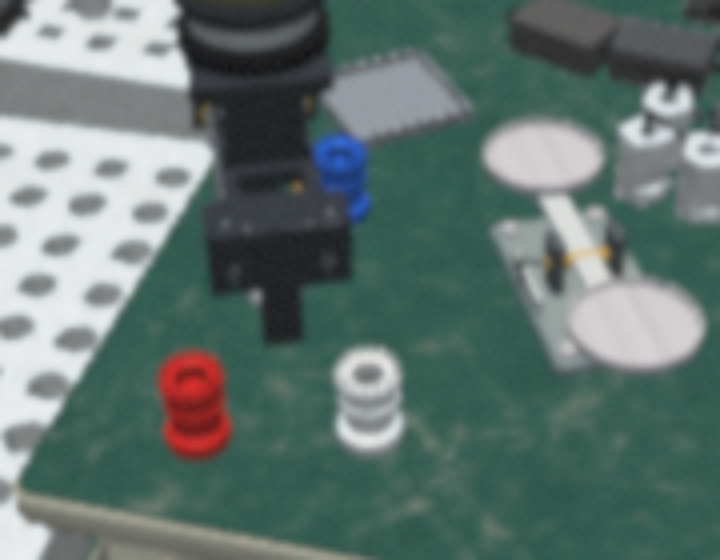

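The fingers are down around W1, which is hidden behind the near finger. Red and W2 are undisturbed. Next I close.

```bash
python3 -m inch '0 0 0 0;0 0 0 0;0 0 0 0;0 0 0 0;0 0 0 0;0 0 0 0;0 0 0 0' -1 20; python3 -m inch '0 -10 0 0;0 -30 0 0;0 -60 0 0;0 -90 0 0;0 -90 0 0;0 -90 0 0;0 -90 0 0;0 -90 0 0'
python3 - <<'E'
from h import *
print(np.round(loc([.603,.1905,.107]),1))
E
```

```text
clock: 4.35
tool_pos: [0.4396, 0.2068, 0.0167]
eef_rot: [-0.581, -0.403, 0.403, 0.581]
contact_force: [0.1, 1.5, -0.4]
opening: 0.384
clock: 5.15
tool_pos: [0.4389, 0.2064, 0.1058]
eef_rot: [-0.581, -0.402, 0.404, 0.581]
contact_force: [-0.1, -0.2, -2.1]
opening: 0.352
[  42.7   -1.5 -159.2]
```

```bash
python3 -m inch '6 0 -23 0;13 0 -48 0;21 0 -79 0;30 0 -110 0;37 0 -138 0;42 0 -154 0;42 0 -159 0;42 0 -159 0;42 0 -159 0;42 0 -159 0';python3 -m inch '0 0 0 0;0 0 0 0;0 0 0 0;0 0 0 0'
python3 - <<'E'
from h import *
print(np.round(loc([.603,.1905,.107]),1))
s=snap('top'); cv2.imwrite('pics/t3.png',cv2.resize(s['frame'][80:260,130:350,::-1],(770,630)))
s=snap('scene'); cv2.imwrite('pics/s3.png',cv2.resize(s['frame'][100:270,160:380,::-1],(770,595)))
E
```

```text
clock: 6.15
tool_pos: [0.6017, 0.1908, 0.1065]
eef_rot: [-0.581, -0.403, 0.404, 0.581]
contact_force: [-0.1, -0.0, -1.8]
opening: 0.356
clock: 6.55
tool_pos: [0.6032, 0.1904, 0.1068]
eef_rot: [0.581, 0.403, -0.403, -0.581]
contact_force: [0.2, 0.5, -1.4]
opening: 0.35
[ 0.  -0.2  0.2]
```

View pics/s3.png

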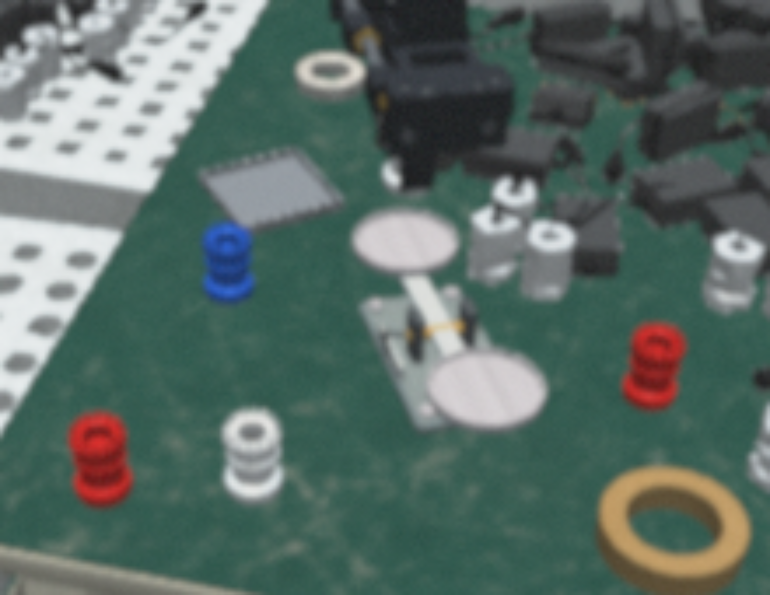

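W1 is held above the left pan, seen at crop (395,175) behind the finger. Now I lower it.

```bash
python3 -m inch '0 15 0 0;0 30 0 0;0 42 0 0;0 48 0 0;0 52 0 0;0 55 0 0;0 57 0 0;0 58 0 0;0 58 0 0;0 58 0 0'
python3 - <<'E'
from h import *
s=snap('scene'); cv2.imwrite('pics/s4.png',cv2.resize(s['frame'][120:240,210:370,::-1],(800,600)))
E
```

```text
clock: 7.65
tool_pos: [0.6034, 0.1904, 0.0492]
eef_rot: [0.581, 0.403, -0.403, -0.581]
contact_force: [-0.3, 0.1, 1.4]
opening: 0.349
```

View pics/s4.png

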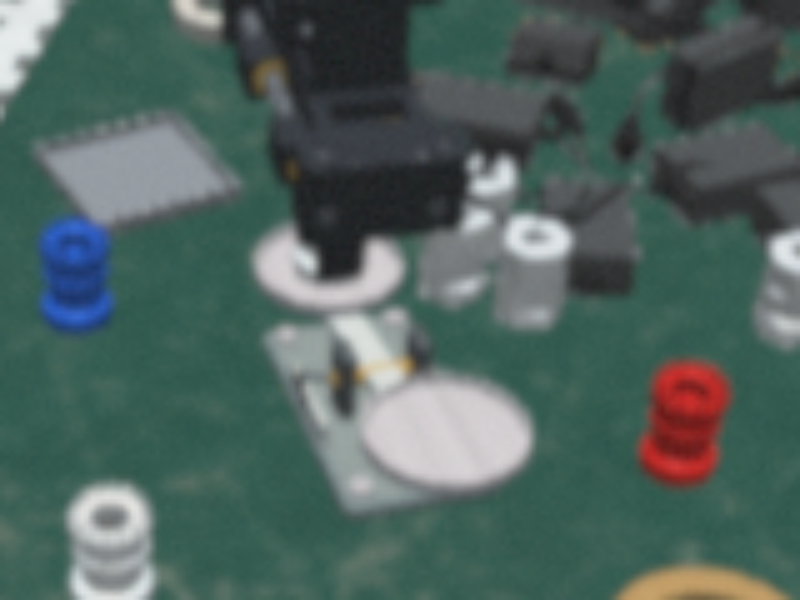

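The left pan has sunk under the coupling and the right pan has risen. Releasing and rising.

```bash
python3 -m inch '0 0 0 0;0 0 0 0;0 0 0 0;0 0 0 0' 0.3; python3 -m inch '0 -10 0 0;0 -30 0 0;0 -55 0 0;0 -85 0 0;0 -85 0 0;0 -85 0 0'
python3 - <<'E'
from h import *
print(np.round(loc([.431,.085,.134]),1))
s=snap('scene'); cv2.imwrite('pics/s5.png',cv2.resize(s['frame'][120:240,210:370,::-1],(800,600)))
for c in('scene','top'):
  s=snap(c)
  for d in r.tip_of(c,'coupling_a'): print(c,d['centre'],np.round(at_z(s,d['centre'],.031),3),np.round(at_z(s,d['centre'],0),3))
E
```

```text
clock: 8.1
tool_pos: [0.6033, 0.1905, 0.0487]
eef_rot: [-0.581, -0.403, 0.403, 0.581]
contact_force: [0.6, 0.7, 0.4]
opening: 0.645
clock: 8.7
tool_pos: [0.6036, 0.1904, 0.1347]
eef_rot: [0.581, 0.403, -0.402, -0.581]
contact_force: [0.1, -0.6, -0.6]
opening: 0.65
[-159.3    0.4  124.6]
scene [239.7, 234.9] [0.419 0.05  0.031] [0.433 0.077 0.   ]
scene [214.0, 340.7] [0.639 0.003 0.031] [0.666 0.028 0.   ]
scene [237.7, 190.5] [0.349 0.098 0.031] [0.359 0.128 0.   ]
scene [173.0, 274.8] [0.602 0.19  0.031] [0.626 0.224 0.   ]
scene [180.9, 224.9] [0.489 0.222 0.031] [0.507 0.258 0.   ]
scene [203.4, 284.8] [0.56  0.089 0.031] [0.582 0.118 0.   ]
top [195.9, 203.3] [0.503 0.248 0.031] [0.506 0.252 0.   ]
top [268.4, 267.7] [0.361 0.127 0.031] [0.359 0.126 0.   ]
top [143.9, 231.2] [0.605 0.192 0.031] [0.612 0.193 0.   ]
top [229.0, 285.3] [0.435 0.091 0.031] [0.436 0.089 0.   ]
top [160.0, 158.0] [0.576 0.336 0.031] [0.582 0.343 0.   ]
```

View pics/s5.png

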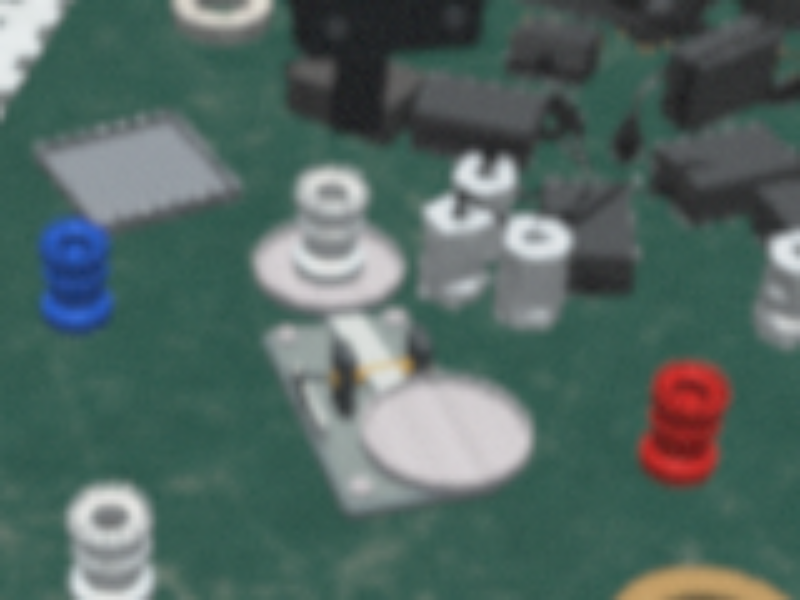

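W1 stands upright on the left pan, at crop (330,225). Now W2.

```bash
python3 -m inch '-15 0 12 0;-38 0 30 0;-68 0 53 0;-98 0 77 0;-126 0 99 0;-148 0 117 0;-159 0 125 0;-159 0 125 0;-159 0 125 0;-159 0 125 0' 1;python3 -m inch '0 20 0 0;0 50 0 0;0 80 0 0;0 100 0 0;0 112 0 0;0 117 0 0;0 117 0 0;0 117 0 0;0 117 0 0'
python3 - <<'E'
from h import *
print(np.round(loc([.431,.085,.017]),1))
s=snap('scene'); cv2.imwrite('pics/s6.png',cv2.resize(s['frame'][150:270,170:330,::-1],(800,600)))
E
```

```text
clock: 9.95
tool_pos: [0.4318, 0.0863, 0.1336]
eef_rot: [-0.581, -0.404, 0.402, 0.581]
contact_force: [-0.2, 0.7, -0.2]
opening: 1.002
clock: 10.85
tool_pos: [0.4319, 0.0865, 0.0159]
eef_rot: [0.581, 0.404, -0.402, -0.581]
contact_force: [0.6, -0.4, -0.9]
opening: 1.0
[-1.7 -1.1  0.3]
```

View pics/s6.png

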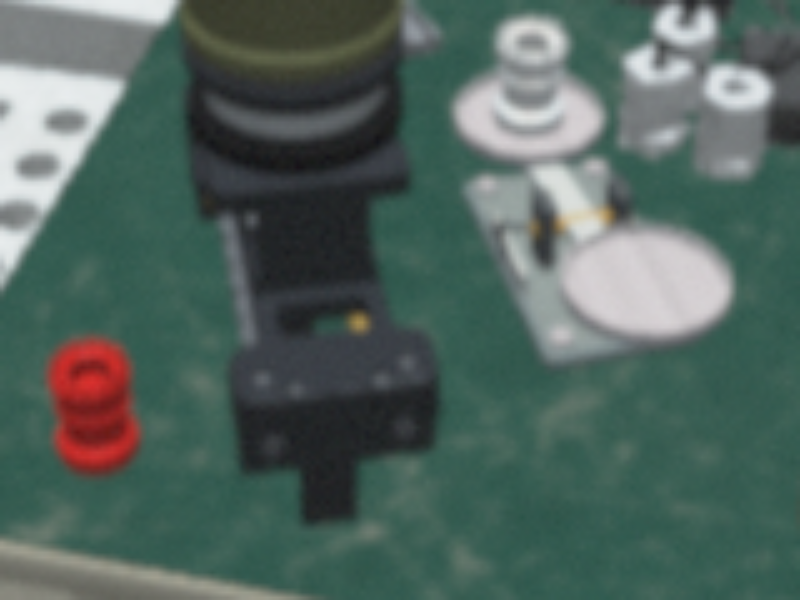

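W2 is between the fingers (hidden), and everything else is undisturbed.

```bash
python3 -m inch '0 0 0 0;0 0 0 0;0 0 0 0;0 0 0 0;0 0 0 0;0 0 0 0;0 0 0 0' -1 20; python3 -m inch '0 -10 0 0;0 -30 0 0;0 -60 0 0;0 -93 0 0;0 -93 0 0;0 -93 0 0;0 -93 0 0';python3 -m inch '1 0 -14 0;3 0 -40 0;5 0 -70 0;7 0 -100 0;9 0 -125 0;9 0 -137 0;9 0 -137 0;9 0 -137 0;9 0 -137 0;9 0 -137 0'; python3 -m inch '0 0 0 0;0 0 0 0;0 0 0 0'
python3 - <<'E'
from h import *
print(np.round(loc([.563,.0455,.110]),1))
s=snap('scene'); cv2.imwrite('pics/s7.png',cv2.resize(s['frame'][120:240,210:370,::-1],(800,600)))
E
```

```text
clock: 11.6
tool_pos: [0.4304, 0.0854, 0.0168]
eef_rot: [0.581, 0.403, -0.403, -0.581]
contact_force: [0.1, -0.0, -0.0]
opening: 0.39
clock: 12.3
tool_pos: [0.4304, 0.085, 0.1094]
eef_rot: [0.581, 0.403, -0.402, -0.581]
contact_force: [0.2, -0.2, -1.2]
opening: 0.358
clock: 13.3
tool_pos: [0.5608, 0.0462, 0.1095]
eef_rot: [-0.581, -0.403, 0.404, 0.581]
contact_force: [-0.2, -0.3, -1.7]
opening: 0.352
clock: 13.6
tool_pos: [0.5617, 0.0457, 0.1098]
eef_rot: [0.581, 0.403, -0.403, -0.581]
contact_force: [-0.4, -0.2, -0.8]
opening: 0.347
[ 0.2 -0.2 -1.3]
```

View pics/s7.png

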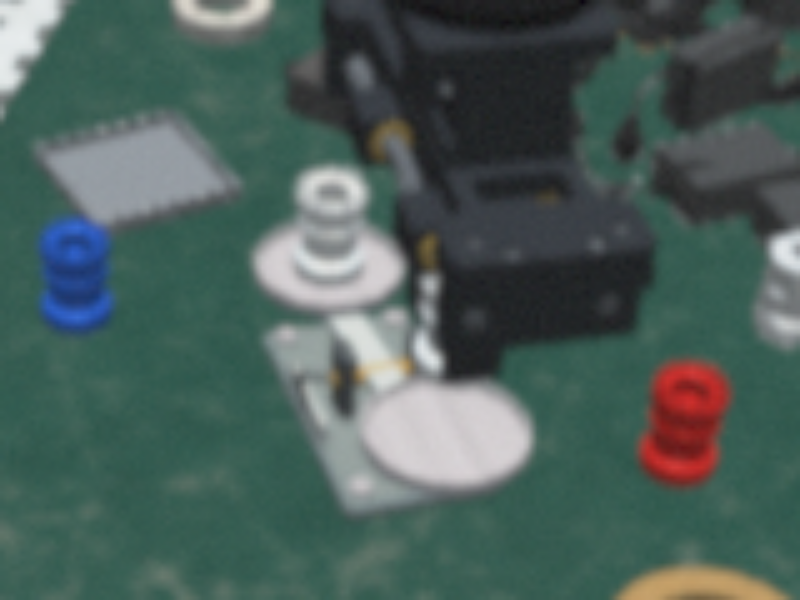

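W2 is held over the right pan, so I lower it onto the raised floor.

```bash
python3 -m inch '0 12 0 0;0 25 0 0;0 33 0 0;0 37 0 0;0 40 0 0;0 41 0 0;0 41 0 0;0 41 0 0;0 41 0 0' ; python3 -m inch '0 0 0 0;0 0 0 0;0 0 0 0;0 0 0 0' 0.25; python3 -m inch '0 -10 0 0;0 -30 0 0;0 -55 0 0;0 -90 0 0;0 -90 0 0;0 -90 0 0;0 -90 0 0;0 -90 0 0;0 -90 0 0;0 -90 0 0'
python3 - <<'E'
from h import *
s=snap('scene'); cv2.imwrite('pics/s8.png',cv2.resize(s['frame'][120:240,210:370,::-1],(800,600)))
t=snap('top','t8')
for c,s in(('scene',s),('top',t)):
  for d in r.tip_of(c,'coupling_a'): print(c,round(d['p'],2),np.round(d['centre'],1),np.round(at_z(s,d['centre'],.031),3),np.round(at_z(s,d['centre'],.053),3))
E
```

```text
clock: 14.55
tool_pos: [0.562, 0.0458, 0.069]
eef_rot: [0.581, 0.403, -0.403, -0.581]
contact_force: [-1.7, -1.1, 0.2]
opening: 0.349
clock: 14.95
tool_pos: [0.562, 0.0458, 0.0688]
eef_rot: [-0.581, -0.403, 0.403, 0.581]
contact_force: [-0.2, -0.6, -0.8]
opening: 0.625
clock: 15.95
tool_pos: [0.5614, 0.0457, 0.1581]
eef_rot: [-0.581, -0.402, 0.403, 0.581]
contact_force: [-0.1, 0.1, -0.8]
opening: 0.621
scene 0.86 [211.4 342.6] [0.647 0.008 0.031] [ 0.628 -0.01   0.053]
scene 0.84 [171.1 275.7] [0.607 0.195 0.031] [0.59  0.17  0.053]
scene 0.79 [205.5 298. ] [0.58  0.07  0.031] [0.563 0.05  0.053]
scene 0.73 [237.5 189.2] [0.347 0.1   0.031] [0.34  0.079 0.053]
scene 0.65 [183.5 226.7] [0.488 0.211 0.031] [0.475 0.186 0.053]
top 0.68 [161.8 306.7] [0.565 0.045 0.031] [0.561 0.047 0.053]
top 0.66 [195.6 200.8] [0.504 0.253 0.031] [0.501 0.25  0.053]
top 0.6 [269.7 268.5] [0.358 0.125 0.031] [0.359 0.126 0.053]
top 0.56 [145.8 235.5] [0.601 0.183 0.031] [0.596 0.183 0.053]
```

View pics/s8.png

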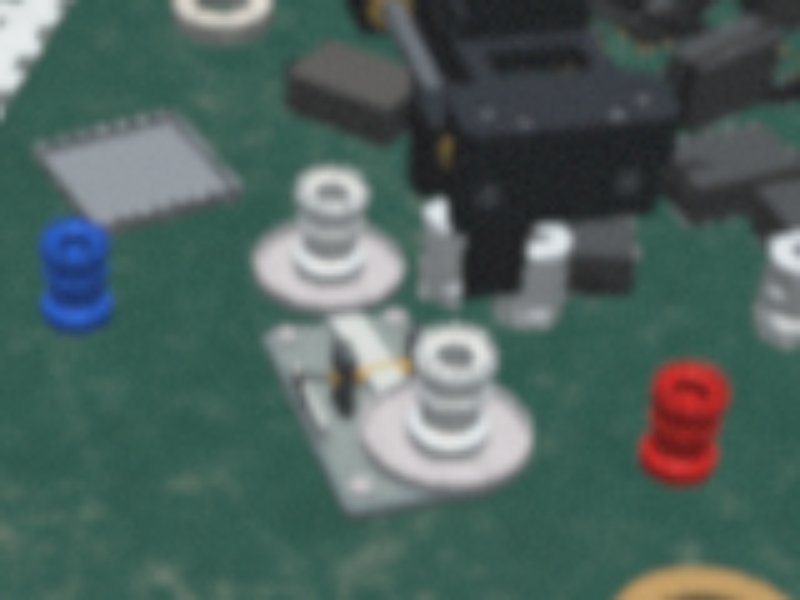

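Both stand upright and released. The pans have not moved from the previous picture more than 1 s after release: left is low at crop (328,265), right is high at (447,430). The lift forces also point to W1 as the heavier (~1.8 N against ~1.2 N). I go back to the left pan and check again on the way.

```bash
python3 -m inch '14 0 1 0;38 0 3 0;68 0 6 0;98 0 9 0;125 0 11 0;143 0 13 0;150 0 13 0;150 0 13 0;150 0 13 0;150 0 13 0' 0.35;python3 -m inch '0 0 0 0;0 0 0 0;0 0 0 0'
python3 - <<'E'
from h import *
s=snap('scene'); cv2.imwrite('pics/s9.png',cv2.resize(s['frame'][120:240,210:370,::-1],(800,600)))
print(np.round(loc([.603,.1905,.048]),1))
E
```

```text
clock: 17.15
tool_pos: [0.6023, 0.1887, 0.1585]
eef_rot: [0.582, 0.402, -0.403, -0.581]
contact_force: [-0.0, -0.2, 0.7]
opening: 0.677
clock: 17.45
tool_pos: [0.6023, 0.1902, 0.1588]
eef_rot: [0.581, 0.403, -0.403, -0.581]
contact_force: [-0.0, -0.1, 0.1]
opening: 0.669
[  0.3 110.8  -0.6]
```

View pics/s9.png

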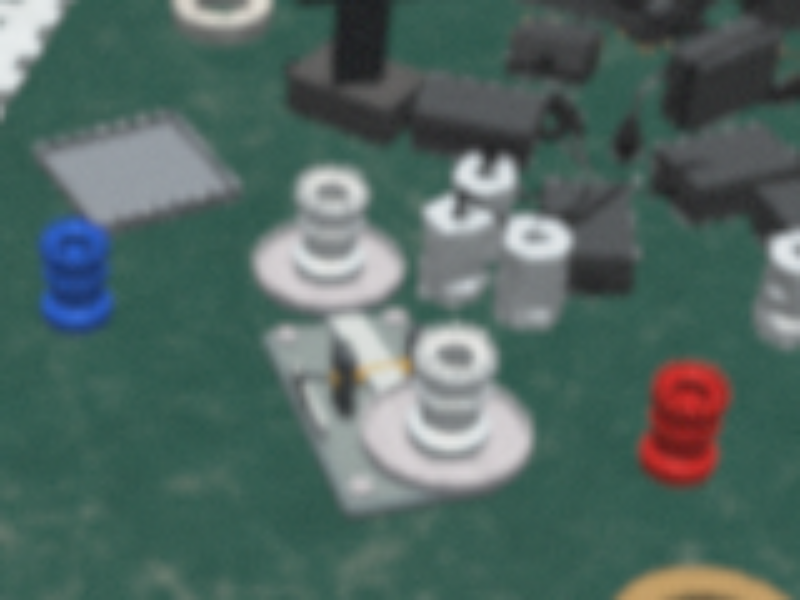

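Nothing has changed: left is low, so W1 is heavier. I grasp it and lift slowly at first so the other pan sinks gently.

```bash
python3 -m inch '0 20 0 0;0 45 0 0;0 70 0 0;0 90 0 0;0 103 0 0;0 110 0 0;0 110 0 0;0 110 0 0;0 110 0 0;0 110 0 0'; python3 -m inch '0 0 0 0;0 0 0 0;0 0 0 0;0 0 0 0;0 0 0 0;0 0 0 0' -1 20; python3 -m inch '0 -3 0 0;0 -6 0 0;0 -9 0 0;0 -12 0 0;0 -15 0 0;0 -18 0 0;0 -21 0 0;0 -25 0 0;0 -32 0 0;0 -45 0 0';python3 -m inch '0 -15 0 0;0 -25 0 0;0 -25 0 0;0 -25 0 0;0 -25 0 0;0 -25 0 0'
python3 - <<'E'
from h import *
s=snap('scene'); cv2.imwrite('pics/s10.png',cv2.resize(s['frame'][120:240,210:370,::-1],(800,600)))
t=snap('top'); cv2.imwrite('pics/t10.png',cv2.resize(t['frame'][80:260,130:350,::-1],(770,630)))
for c,q in (('scene',s),('top',t)):
  for d in r.trace(c,'tray')[:2]:
    m=d['region'].astype(np.uint8);k=max(cv2.findContours(m,0,2)[0],key=cv2.contourArea)
    M=cv2.moments(k); cc=(M['m01']/M['m00'],M['m10']/M['m00']); print(c,round(d['p'],2),cc,at_z(q,cc,.006))
print(np.round(loc([.586,.336,.118]),1))
E
```

```text
clock: 18.5
tool_pos: [0.6028, 0.1909, 0.0496]
eef_rot: [0.581, 0.403, -0.402, -0.581]
contact_force: [0.6, 0.2, -0.3]
opening: 0.673
clock: 19.1
tool_pos: [0.6023, 0.1908, 0.0487]
eef_rot: [-0.581, -0.403, 0.403, 0.581]
contact_force: [0.4, 1.3, 0.1]
opening: 0.352
clock: 20.1
tool_pos: [0.6018, 0.1904, 0.0938]
eef_rot: [-0.581, -0.402, 0.403, 0.581]
contact_force: [-0.2, -0.3, -1.2]
opening: 0.352
clock: 20.7
tool_pos: [0.6019, 0.1904, 0.1181]
eef_rot: [-0.581, -0.402, 0.403, 0.581]
contact_force: [0.2, -0.4, -1.5]
opening: 0.35
scene 0.83 (153.44959349593495, 237.06178861788618) [0.58509888 0.33755201 0.006     ]
top 0.9 (157.07888205460233, 159.91993093773604) [0.58685264 0.33772812 0.006     ]
[130.4   0.4  66.1]
```

View pics/s10.png

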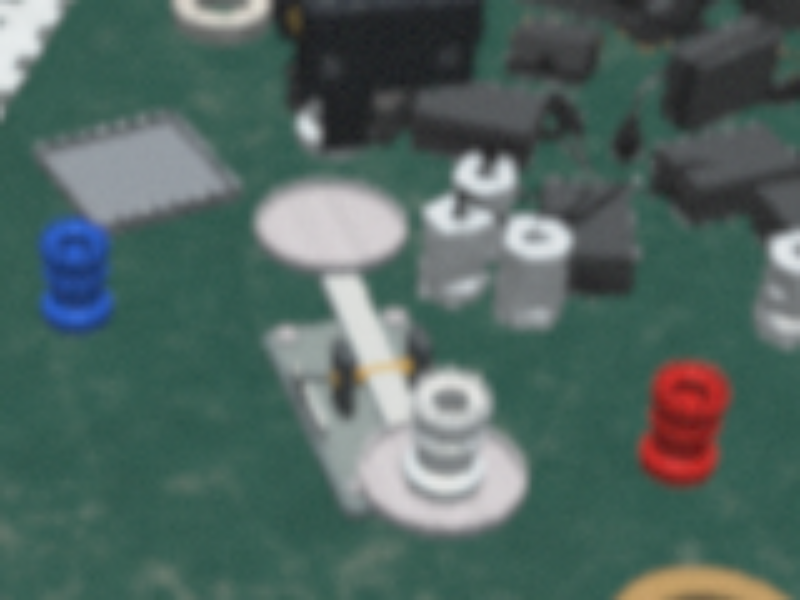

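View pics/t10.png

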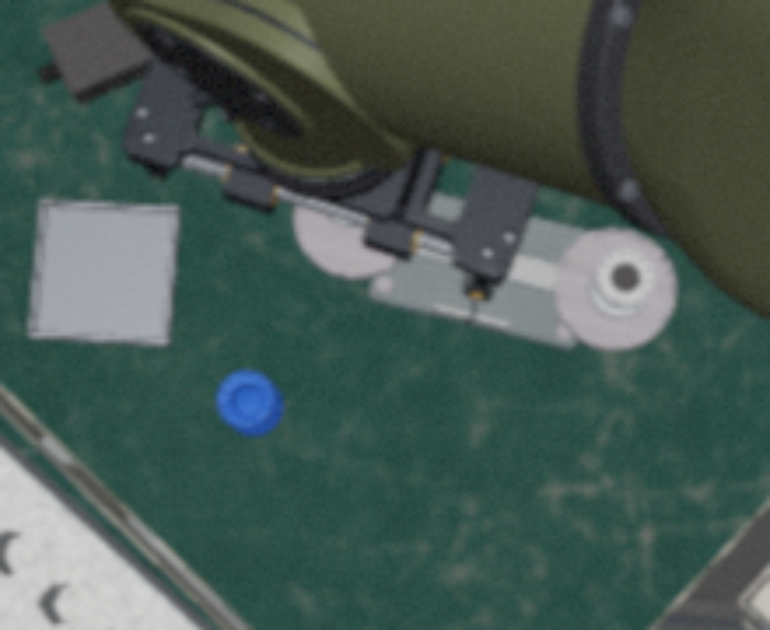

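W2 still stands upright on the sunk right pan at crop (445,435), and W1 is in the gripper. The tray centre agrees between cameras at (0.586, 0.337).

```bash
python3 -m inch '12 0 6 0;32 0 16 0;58 0 29 0;85 0 43 0;110 0 55 0;126 0 63 0;131 0 66 0;131 0 66 0;131 0 66 0;131 0 66 0';python3 -m inch '0 20 0 0;0 45 0 0;0 65 0 0;0 80 0 0;0 88 0 0;0 92 0 0;0 92 0 0;0 92 0 0'
python3 - <<'E'
from h import *
s=snap('scene'); cv2.imwrite('pics/s11.png',cv2.resize(s['frame'][100:220,180:340,::-1],(800,600)))
print(np.round(loc([.586,.337,.020]),1))
E
```

```text
clock: 21.9
tool_pos: [0.5873, 0.3343, 0.1185]
eef_rot: [0.582, 0.402, -0.402, -0.581]
contact_force: [0.2, 0.4, -1.7]
opening: 0.353
clock: 22.7
tool_pos: [0.587, 0.3371, 0.0276]
eef_rot: [-0.581, -0.403, 0.402, 0.581]
contact_force: [0.2, -0.2, -1.8]
opening: 0.353
[-0.4  7.7  0.9]
```

View pics/s11.png

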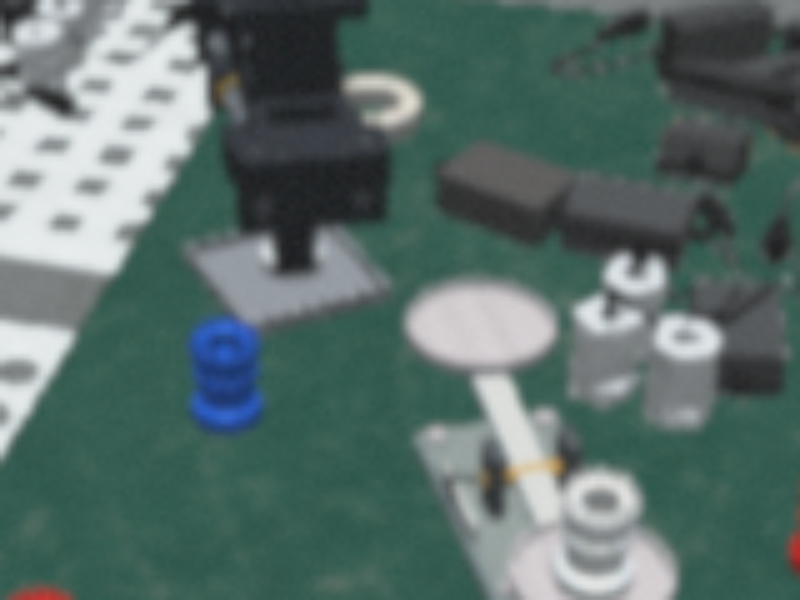

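```bash
python3 -m inch '0 2 0 0;0 4 0 0;0 5 0 0;0 6 0 0;0 6 0 0;0 6 0 0'; python3 -m inch '0 1 0 0;0 1.5 0 0;0 1.5 0 0;0 1.5 0 0'
```

```text
clock: 23.35
tool_pos: [0.5865, 0.3365, 0.021]
eef_rot: [0.581, 0.403, -0.403, -0.581]
contact_force: [-0.9, -1.0, 2.2]
opening: 0.355
clock: 23.75
tool_pos: [0.5865, 0.3365, 0.0209]
eef_rot: [0.581, 0.403, -0.403, -0.581]
contact_force: [-4.1, -3.5, 12.5]
opening: 0.353
```

Contact with the tray floor. I back off the press slightly, release and rise.

```bash
python3 -m inch '0 -1.5 0 0;0 -1.5 0 0;0 -1.5 0 0'; python3 -m inch '0 0 0 0;0 0 0 0;0 0 0 0;0 0 0 0;0 0 0 0' 0.35; python3 -m inch '0 -10 0 0;0 -30 0 0;0 -55 0 0;0 -90 0 0;0 -130 0 0;0 -150 0 0;0 -150 0 0;0 -150 0 0;0 -150 0 0;0 -150 0 0'
python3 - <<'E'
from h import *
s=snap('scene'); cv2.imwrite('pics/s12.png',cv2.resize(s['frame'][100:220,180:340,::-1],(800,600)))
t=snap('top')
for c,q in (('scene',s),('top',t)):
  for d in r.tip_of(c,'coupling_a'): print(c,round(d['p'],2),np.round(d['centre'],1),np.round(at_z(q,d['centre'],.003),3),np.round(at_z(q,d['centre'],.031),3))
E
```

```text
clock: 24.05
tool_pos: [0.5868, 0.3368, 0.021]
eef_rot: [-0.581, -0.403, 0.402, 0.581]
contact_force: [-1.1, -0.1, 4.1]
opening: 0.353
clock: 24.55
tool_pos: [0.5864, 0.3365, 0.0206]
eef_rot: [-0.581, -0.403, 0.403, 0.581]
contact_force: [-0.3, -0.2, -0.4]
opening: 0.678
clock: 25.55
tool_pos: [0.5859, 0.3359, 0.1694]
eef_rot: [0.581, 0.402, -0.404, -0.581]
contact_force: [0.5, 0.3, 0.3]
opening: 0.679
scene 0.88 [239.9 189.1] [0.353 0.121 0.003] [0.344 0.094 0.031]
scene 0.67 [181.4 226.6] [0.508 0.251 0.003] [0.491 0.218 0.031]
scene 0.61 [212.3 343. ] [0.671 0.027 0.003] [0.646 0.005 0.031]
scene 0.6 [215.6 296.3] [0.578 0.07  0.003] [0.558 0.046 0.031]
scene 0.56 [152.3 237.5] [0.591 0.346 0.003] [0.57  0.308 0.031]
top 0.75 [195.6 205.3] [0.507 0.247 0.003] [0.504 0.244 0.031]
```

View pics/s12.png

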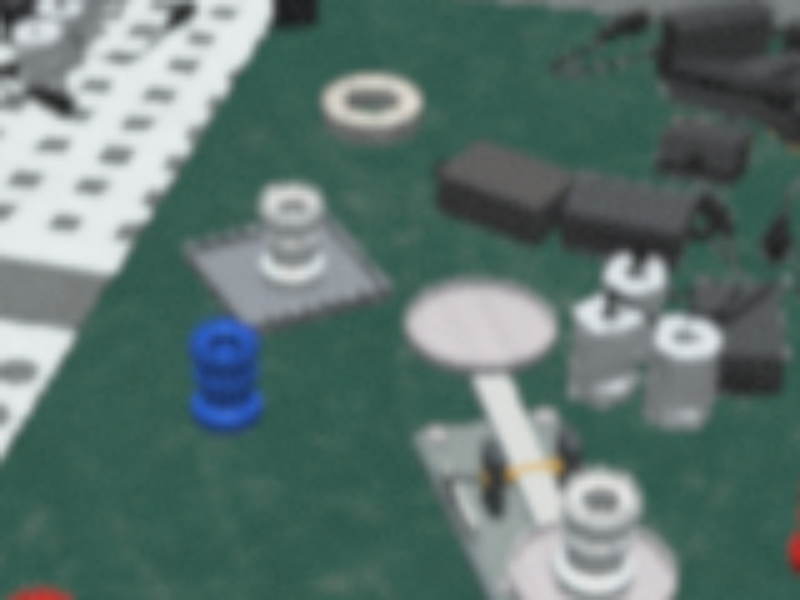

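W1 stands upright mid-tray at crop (290,235), and W2 stands upright on its pan at (600,530). The gripper is well clear, so I hand in.

```bash
python3 -m inch '0 0 0 0;0 0 0 0;0 0 0 0' && python3 -c "
from plant import r
print(r.finish_job())"
```

```text
clock: 26.05
tool_pos: [0.5865, 0.3366, 0.1707]
eef_rot: [-0.581, -0.403, 0.403, 0.581]
contact_force: [0.8, -0.7, 0.8]
opening: 0.675
the job is handed in; nothing more can be done
None
```

I weighed both white couplings on the balance, stood the heavier one upright in the grey tray, and left the lighter one standing on its pan. I then handed the job in at about 26 s; it reported no verdict.

- **Weighing:** I put one coupling on the left pan and the other on the right, and released both. The left pan was still low in two pictures taken more than 1 s after release. The noisy wrist force readings agreed, at roughly 1.4–2.1 N for the left one and 0.8–1.7 N for the right.
- **Last check, tray:** the final picture showed the heavier coupling upright in the tray. It was released at (0.586, 0.336), against a measured tray centre of (0.586, 0.337).
- **Last check, pan:** the same picture showed the lighter coupling upright on the sunken right pan. The network placed it at about (0.558, 0.046), roughly 5 mm from the pan centre. The gripper was about 15 cm clear.
- **Disagreements:**
  - In the final picture the network put the tray coupling about 10 mm from the release position. That is still within the 30 mm allowed.
  - The top camera did not find either coupling in that last look, so the final check rests on the scene camera and the arm's position.
  - I pressed the coupling onto the tray floor with about 12 N before backing off and releasing.

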